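Slide the drive into the bay

TASK

Put the solid-state drive into the drive bay and shut the bay's door. Keep the drive flat on the sill all the way, without picking it up: press on its top, drag it round in front of the bay, slide it connector end first through the slot and push it fully home; then swing the door shut over it. Leave the tape roll and the amber screwdriver where they are.

Things in the scene. Friction and masses are not known exactly. Their poses are not given: they have to be found in the camera images.
- ssd: solid-state drive: flat dark metal case with a blue label on top, 100 x 70 x 7 mm, 90 g, lying loose on the sill (z = 0), label up; its smooth underside slides easily on the sill (friction about 0.15). Origin: centre of its underside. x: along its length, towards the connector end (black plug recess, brass contacts), which at the start is the end farther from the robot; z up.
- ssd_nose (a point): middle of the drive's connector end face: 50 mm ahead of its origin along its x, 3.5 mm above its underside. Fully home it is at bay x = 34.5 mm, against the back stop; the drive's rear end then stands 1.5 mm proud of the bezel.
- drive_bay: drive bay: grey steel hood with a black bezel at its front, screwed to the sill by two side flanges; 114 mm deep, 40 mm high, 106 mm wide over the flanges (bezel 90 wide, 43 high). Open below: the sill is the floor of its slot. Origin: on the sill, midway across, 64 mm behind the bezel's front. x points inward, from bezel to back; y to the left seen from the front; z up.
- bay_mouth (a point): middle of the slot's mouth in the front plane of the bezel: bay x = -64 mm, y = 0, z = 5.5 mm. The slot is 74 mm wide and 11 mm high, flared to about 80 mm at its mouth, and runs along the bay's x to the back stop at bay x = 34.5 mm. A tall fixed computer tower stands close to the right of the bay; its nearest corner is at about world (0.55, -0.30).
- bay_door (a joint): black door on an upright hinge at the left of the mouth (bay x -69.5, y 41.5 mm), 82 mm wide, 4 thick, 2 to 34 mm above the sill. 0: shut across the slot, its inner bumper 1 mm clear of a drive that is home; shutting it presses home one a few mm out. At angle a it points from the hinge along bay (x, y) = (-sin a, -cos a). Range 0 to 2.3 rad. It stays where left; a light push moves it.
- door_edge (a point): the door's free edge, 82 mm from the hinge axis, 18 mm above the sill; the outer side has a small lip there, 5.5 mm out from the door's middle plane. Left of the open door stands a fixed telegraph key whose base is 16 mm high: push on the door more than 18 mm above the sill to pass over it.
- tape_roll: roll of blue tape, 62 mm across, 18 mm high, lying flat, loose; a bystander. Origin: centre of its underside.
- driver_amber: screwdriver with an amber handle, 160 mm long, 18 mm thick, lying loose near the front edge of the sill; a bystander. Origin: middle of its length, on the underside.

How it is judged:
By the outcome, as a careful person would: the job done as asked, in the order asked, and still so for the second after the job is handed in, with the robot touching nothing.
It also fails if it takes over 69 s, if anything falls off the work surface, if the arm or the gripper's body presses on something with over 40 N, if the wrist force passes 120 N, or if a joint passes its speed limit or range.

ROBOT

A 6-joint arm with a two-finger parallel gripper is mounted at the origin on a cart in front of the work surface, level with it; the furniture and walls round the work are solid. World frame = base frame: x ahead of the robot, y to its left, z up, the work surface at z = 0. Lengths are in m, angles in rad, forces in N, time in s.
With the tool pointing down it reaches from about 0.3 to 0.875 m from the base axis. Payload 4.2 kg.
Tool frame: the origin (TCP) lies midway between the tips of the shut fingers; the grasp point (between the pads) lies 19 mm behind it; z points along the fingers, y is the line along which they close (so a half turn about z gives the same grasp; the last joint's range is limited). The gripper opens to 85 mm and grips with 20 to 120 N. Pads are 22 mm wide; open, the fingers measure 114 mm over their backs; the gripper's body (76 mm by 85 mm) begins 54 mm behind the grasp point. The pads swing forward as they close: fully open they stand 13 mm farther back than shut.
Start: joints at [-1.226, 0.32, 1.565, -0, 1.257, -0.02], TCP at [0.205, -0.537, 0.202] pointing down, gripper open.
Joint ranges: [-3.11, 3.11], [-0.84, 2.01], [0.21, 2.61], [-1.34, 4.49], [0.05, 2.63], [-2.56, 2.56]. Speed limits (rad/s): [2.57, 2.57, 3.14, 3.14, 3.14, 3.14].

INTERFACE

Orientations are given as a 3x3 rotation matrix whose columns are the frame's x, y, z axes.
In Python, from bench import env gives the robot as it stands. The module is installed in compiled form; this text tells all that it offers.
- The arm moves only by the tool drive_tool, never from a script. Its argument "increments" is text: rows parted by semicolons, each of 7 numbers parted by spaces: the shift along the tool's x, y, z in cm, then the turn, a rotation vector about the tool's x, y, z in rad, then the finger opening in cm, from 0 to 8.54. In form: dx dy dz wx wy wz jaw; .... A call has exactly 10 rows; each row shifts and turns the commanded pose from where the row before left it, along the tool's axes as they then stand; what a row does not reach is not made up. A row lasts 1/10 s, in which the tool goes at most 50 mm and 8.59 degrees, less where a joint would pass 70% of its speed; a pose out of reach is approached as far as the arm can. A call is refused whole if a number of a shift passes 5 or a number of a turn 0.15, either way. A call with a gripper value outside its range is refused whole. The fingers move at their own pace and stop on an object; the grip force is fixed at half the most. Time passes only in rows, so rows that do not move let the fingers close, or fill a call up. It gives the time, the measured TCP pose, the force, the opening and the grip force at its end, in the units of the state.
- env.observe(): the state, without advancing time (a new reading comes with each control period).
- env.grab_frame(name): name is "scene" or "side" or "wrist"; returns the picture (384x512x3 uint8, blue, green, red); there is no depth.
- env.get_calibration(name): a dict with "K" (3x3 intrinsics, pixels), "origin" and "orientation" of the camera in the world; the wrist camera has in their place "hand_eye" (4x4, takes a point from camera to tool coordinates, whose origin is the TCP and whose axes are the flange's). Camera axes: x right, y up, looking along -z (the intrinsics and any distortion apply to the point x, -y, -z); pixel columns grow to the right and rows downward; lengths in m; the calibration is good to about 2 mm. A picture is of the moment at which its call begins: read the wrist's pose just before it. get_calibration takes no time and is no camera call.
- env.finish_job(): hands the job in; it is judged then, once.
The state is a dict: "time": time; "qpos": joint angles; "dq": joint speeds; "effort": joint torques, N m; "tool_pos": TCP position; "orientation": TCP orientation; "ft_force": force on the tool from outside, world axes, zero at the start; "moment": the same for the moment, N m; "grip_width": finger opening in m; "gripper_force": force on a finger pad.
Only numpy, scipy, OpenCV 4.12 (cv2) and the standard library are available. Lean on these libraries where they do the work, as an engineer would, in place of code of your own. Each camera call takes 0.05 s, during which the arm holds its last target. There are 200 camera calls.

## Working session

There is one attempt and no reset: what is moved stays moved. The work goes in short steps, Python scripts to look and compute and a tool call to move; the robot and the scene stay as the last step left them, time stands still between calls to the robot, and variables do not carry over. Pictures are saved under pics/ and viewed, at most 10 in all, crops included, and the job is handed in when it is done.

Besides the shell and the picture viewer there is one more tool, called after "Emit:" as a command line: name --argument value ..., lists and objects as JSON in quotes. drive_tool: Moves the arm, as the interface text tells. Its arguments: {"type":"object","properties":{"increments":{"type":"string"}},"required":["increments"]}

```bash
mkdir -p pics
cat > h.py <<'E'
import numpy as np, cv2
from bench import env
def cam(name, st=None):
    c=env.get_calibration(name)
    K=np.array(c["K"])
    if "hand_eye" in c:
        st=st or env.observe(); H=np.array(c["hand_eye"])
        R=np.array(st["orientation"]); p=np.array(st["tool_pos"])
        return K,R@H[:3,:3],p+R@H[:3,3],c
    return K,np.array(c["orientation"]),np.array(c["origin"]),c
def ray(cm,px,z):
    K,R,o,c=cm
    out=[]
    for u,v in np.atleast_2d(px):
        d=np.linalg.solve(K,[u,v,1.]); d=R@np.array([d[0],-d[1],-d[2]])
        out.append(o+d*(z-o[2])/d[2])
    return np.array(out)
def proj(cm,P):
    K,R,o,c=cm
    q=(np.atleast_2d(P)-o)@R; q=q*[1,-1,-1]; q=q@K.T
    return q[:,:2]/q[:,2:]
def snap(name,fn):
    im=env.grab_frame(name); cv2.imwrite(f"pics/{fn}.png",im); return im
E
python3 - <<'E'
from h import *
a=snap("scene","s0"); b=snap("side","d0")
for n in("scene","side","wrist"): print(n,env.get_calibration(n))
print(env.observe())
E
```

```text
scene {'K': array([[428.79910782,   0.        , 239.26761396],
       [  0.        , 428.79910782, 187.13325405],
       [  0.        ,   0.        ,   1.        ]]), 'origin': array([-0.16865176, -0.54196749,  0.38369197]), 'orientation': array([[ 0.50476156,  0.36224482, -0.78357798],
       [-0.86295141,  0.18751388, -0.46920508],
       [-0.02303536,  0.91302642,  0.40724947]])}
side {'K': array([[433.16603962,   0.        , 247.28320131],
       [  0.        , 433.16603962, 192.78536409],
       [  0.        ,   0.        ,   1.        ]]), 'origin': array([ 0.38102855, -0.8017978 ,  0.5978492 ]), 'orientation': array([[ 0.98214288,  0.13036074, -0.13565194],
       [-0.1873392 ,  0.61133386, -0.76887901],
       [-0.01730301,  0.78056197,  0.62483887]])}
wrist {'K': array([[281.8847981 ,   0.        , 259.32699572],
       [  0.        , 281.8847981 , 193.77652169],
       [  0.        ,   0.        ,   1.        ]]), 'hand_eye': array([[ 2.67921462e-04,  9.54720283e-01,  2.97504805e-01,
         7.70627591e-02],
       [ 9.99999737e-01, -4.56473549e-04,  5.64304042e-04,
      
[... 291 characters left out ...]
      1.25737230e+00, -2.00155806e-02]), 'dq': array([ 0.00039064, -0.00180966, -0.00451454,  0.00034226,  0.00029736,
        0.00055202]), 'effort': array([ 7.33818597e-04, -4.16408229e+01, -2.34704500e+01, -4.17844080e-05,
        4.90567822e-03,  2.08054139e-06]), 'tool_pos': array([ 0.20500763, -0.53673117,  0.20097468]), 'orientation': array([[ 9.34178967e-01,  3.56804421e-01, -5.12480897e-04],
       [ 3.56804787e-01, -9.34177838e-01,  1.45303638e-03],
       [ 3.97015098e-05, -1.54025166e-03, -9.99998813e-01]]), 'ft_force': array([-0.1886398 ,  0.80200282,  0.39389567]), 'moment': array([ 0.0118071 , -0.03511862, -0.02323701]), 'gripper_force': 0.0, 'grip_width': 0.08519826395187208}
```

View pics/s0.png

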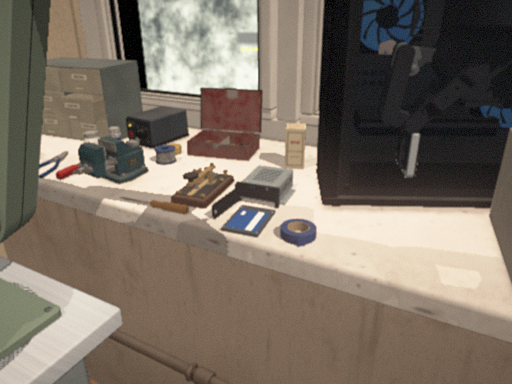

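View pics/d0.png

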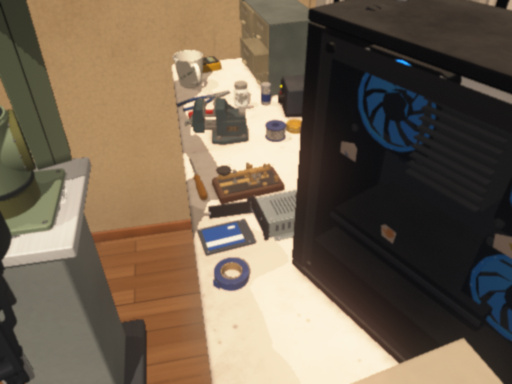

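The scene shows the SSD at (249,220), tape at (298,231), bay at (266,185), open door at (228,203) and key at (203,187). In the side view the SSD is at (227,236), tape at (231,273), bay at (275,213) and door at (230,209).

Run:
```python
from h import *
a=cv2.imread("pics/s0.png"); b=cv2.imread("pics/d0.png")
A=cv2.resize(a[155:255,165:325],None,fx=4.8,fy=4.8,interpolation=cv2.INTER_CUBIC)[:300*2]
cv2.imwrite("pics/s0c.png",A)
B=cv2.resize(b[160:300,170:310],None,fx=4.2,fy=4.2,interpolation=cv2.INTER_CUBIC); cv2.imwrite("pics/d0c.png",B)
s=cam("scene"); d=cam("side")
print(ray(d,[[199,231],[246,220],[255,241],[210,253]],.007))
print(ray(s,[[249,220],[298,231]],.007)); print(ray(d,[[231,272]],.018))
```

```text
[[ 0.39356341 -0.17332052  0.007     ]
 [ 0.49024274 -0.16079484  0.007     ]
 [ 0.49607221 -0.22300906  0.007     ]
 [ 0.40766723 -0.23664929  0.007     ]]
[[ 0.4363121  -0.19879162  0.007     ]
 [ 0.44120566 -0.29386629  0.007     ]]
[[ 0.43765201 -0.29967801  0.018     ]]
```

View pics/s0c.png

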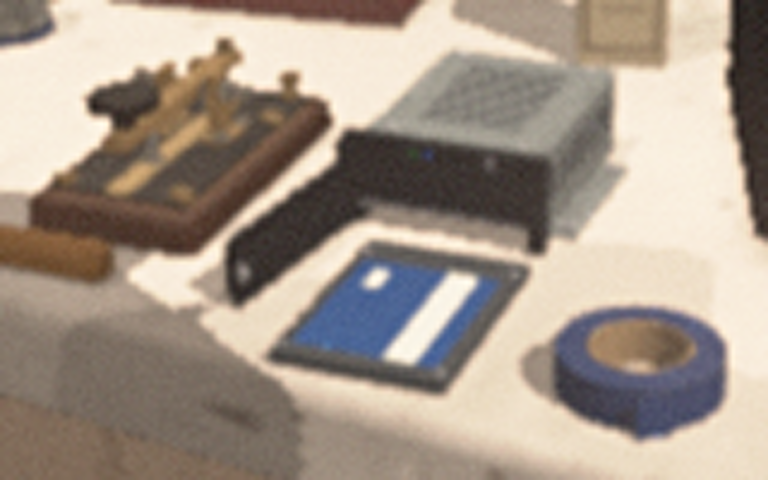

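View pics/d0c.png

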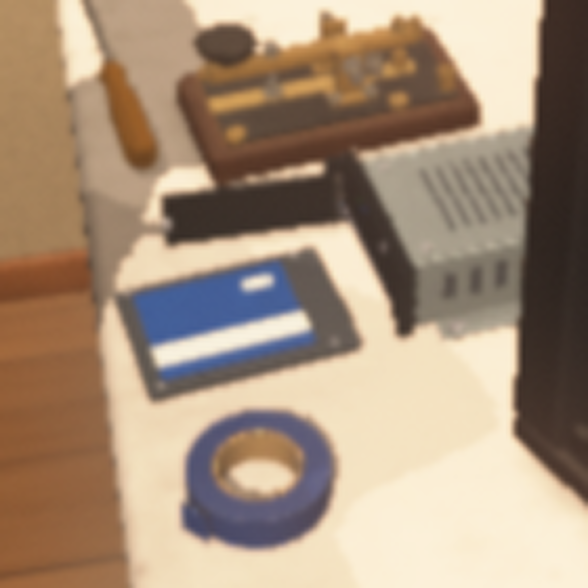

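Zoomed: in the scene crop the SSD corners are (272,355),(368,245),(528,268),(445,385), bezel top (345,132)-(548,160) and bottom right (545,250). In the side crop the SSD corners are (118,295),(312,250),(360,343),(158,395) and the bezel top runs (345,152)-(415,262).

Run:
```python
from h import *
s=cam("scene"); d=cam("side")
S=lambda p:(np.array(p)+.5)/4.8-.5+[165,155]
D=lambda p:(np.array(p)+.5)/4.2-.5+[170,160]
np.set_printoptions(precision=4,suppress=True)
A=ray(s,S([[272,352],[368,245],[528,268],[445,382]]),.007);B=ray(d,D([[118,295],[312,250],[360,343],[158,395]]),.007)
for P in(A,B): print(P[:,:2],P.mean(0),np.linalg.norm(np.roll(P,-1,0)-P,axis=1),[np.arctan2(*(v[1::-1])) for v in(P[1]-P[0],P[2]-P[3])])
P=ray(s,S([[345,132],[548,160]]),.043);Q=ray(d,D([[345,152],[415,262]]),.043)
print("bezel",P,Q,np.linalg.norm(P[0]-P[1]),np.linalg.norm(Q[0]-Q[1]))
print("bez bottom R",ray(s,S([[545,250]]),0),ray(d,D([[403,332]]),0))
print("door top edge",ray(s,S([[228,242],[345,165]]),.034),ray(d,D([[165,200]]),.034),ray(d,D([[165,242]]),.002))
print("key base right edge",ray(s,S([[200,232],[325,105]]),.016),ray(d,D([[218,160],[478,105]]),.016))
print("tape",ray(s,S([[640,345]]),.018),ray(d,D([[258,468]]),.018))
print("driver end",ray(s,S([[110,260]]),.009),ray(d,D([[143,160]]),.009))
```

```text
[[ 0.3874 -0.1695]
 [ 0.4808 -0.1566]
 [ 0.4927 -0.2235]
 [ 0.3982 -0.2365]] [ 0.4398 -0.1965  0.007 ] [0.0944 0.0679 0.0954 0.0678] [np.float64(0.13772172643859087), np.float64(0.13677888043774075)]
[[ 0.3914 -0.1695]
 [ 0.4866 -0.1574]
 [ 0.4965 -0.2239]
 [ 0.4024 -0.2373]] [ 0.4442 -0.197   0.007 ] [0.0959 0.0673 0.0951 0.0686] [np.float64(0.12705999016370081), np.float64(0.14135272486766007)]
bezel [[ 0.5057 -0.132   0.043 ]
 [ 0.5187 -0.2193  0.043 ]] [[ 0.5085 -0.1306  0.043 ]
 [ 0.524  -0.2141  0.043 ]] 0.0882783743690203 0.08490871122843371
bez bottom R [[ 0.5229 -0.2166  0.    ]] [[ 0.5189 -0.2141  0.    ]]
door top edge [[ 0.4116 -0.1354  0.034 ]
 [ 0.4939 -0.1387  0.034 ]] [[ 0.4195 -0.1375  0.034 ]] [[ 0.4179 -0.1313  0.002 ]]
key base right edge [[ 0.4438 -0.0993  0.016 ]
 [ 0.5821 -0.0751  0.016 ]] [[ 0.4507 -0.0909  0.016 ]
 [ 0.5904 -0.0742  0.016 ]]
tape [[ 0.4377 -0.2949  0.018 ]] [[ 0.4381 -0.2976  0.018 ]]
driver end [[ 0.4171 -0.073   0.009 ]] [[ 0.4139 -0.0743  0.009 ]]
```

Emit:
drive_tool --increments "2.7 -2.7 0 0 0 0 8.5;2.7 -2.7 0 0 0 0 8.5;2.7 -2.7 0 0 0 0 8.5;2.7 -2.7 0 0 0 0 8.5;2.7 -2.7 0 0 0 0 8.5;2.7 -2.7 0.5 0 0 0 8.5;2.7 -2.7 0.5 0 0 0 8.5;2.7 -2.7 1 0 0 0.1 8.5;2.7 -2.7 1 0 0 0.1 8.5;2.4 -2 1 0 0 0 8.5"

```text
time: 1.1
tool_pos: [0.3691, -0.1994, 0.1612]
orientation: [[0.987, 0.163, -0.0], [0.163, -0.987, 0.0], [-0.0, -0.001, -1.0]]
ft_force: [-0.2, -0.4, -0.2]
grip_width: 0.0851
gripper_force: 0.0
```

Run:
```python
from h import *
st=env.observe(); a=snap("wrist","w0")
import pickle; pickle.dump(st,open("w0.pkl","wb"))
print(st["tool_pos"],st["orientation"],st["ft_force"])
cv2.imwrite("pics/w0v.png",cv2.resize(a,(800,600),interpolation=cv2.INTER_CUBIC))
```

```text
[ 0.3690877  -0.19939217  0.16124947] [[ 9.86617067e-01  1.63053859e-01 -4.50528427e-04]
 [ 1.63054063e-01 -9.86617029e-01  4.59262883e-04]
 [-3.69614433e-04 -5.26577088e-04 -9.99999793e-01]] [-0.18969962 -0.44669156 -0.21090844]
```

View pics/w0v.png

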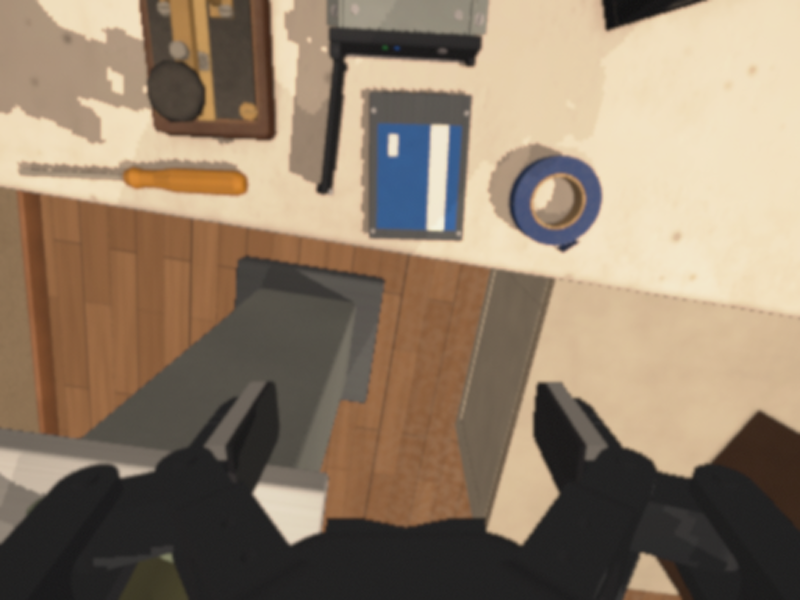

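The wrist view shows SSD corners near (368,90),(470,95),(461,240),(369,235) at 1.56x zoom, the bezel along y≈45 and the door from (340,58) to (323,190). Zooming in for exact corners.

Run:
```python
from h import *
a=cv2.imread("pics/w0.png")
cv2.imwrite("pics/w0c.png",cv2.resize(a[0:160,195:320],None,fx=3.75,fy=3.75,interpolation=cv2.INTER_CUBIC))
```

```text
(no output)
```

View pics/w0c.png

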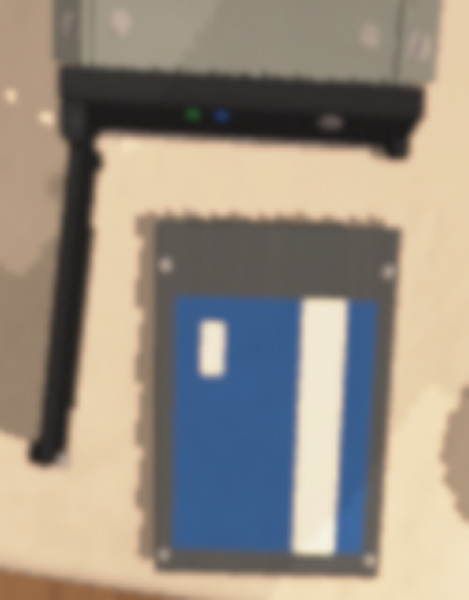

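Zoom: SSD top corners (155,218),(401,228),(378,575),(155,570); bezel top front edge (63,100)–(424,115), bottom right (407,157); door free edge at (45,455).

Run:
```python
from h import *
import pickle
st=pickle.load(open("w0.pkl","rb")); w=cam("wrist",st)
np.set_printoptions(precision=4,suppress=True)
S=lambda p:(np.array(p)+.5)/3.75-.5+[195,0]
ang=lambda v:np.arctan2(v[1],v[0])
P=ray(w,S([[155,570],[155,218],[401,228],[378,575]]),.007)
print(P[:,:2],P.mean(0),np.linalg.norm(np.roll(P,-1,0)-P,axis=1),ang(P[1]-P[0]),ang(P[2]-P[3]),ang(P[1]-P[2])-np.pi/2,ang(P[0]-P[3])-np.pi/2)
B=ray(w,S([[63,100],[424,115]]),.043);print("bezel",B,np.linalg.norm(B[0]-B[1]),ang(B[0]-B[1])-np.pi/2)
L=ray(w,S([[110,134],[380,147]]),.011);print("lintel",L,ang(L[0]-L[1])-np.pi/2)
print("botR",ray(w,S([[407,157]]),0))
print("door",ray(w,S([[45,445],[75,150]]),.034),"tape",ray(w,np.array([[556,199]])/1.5625,.018))
print("SSD hull back edge", ray(w,S([[70,78],[420,90]]),.043))
print("proj mouth",)
```

```text
[[ 0.3907 -0.168 ]
 [ 0.4887 -0.1543]
 [ 0.4975 -0.2229]
 [ 0.4005 -0.2362]] [ 0.4443 -0.1954  0.007 ] [0.0989 0.0692 0.0979 0.0689] 0.13936012588175095 0.13610082313784433 0.126855871674191 0.14178444715534377
bezel [[ 0.5061 -0.1323  0.043 ]
 [ 0.5172 -0.2193  0.043 ]] 0.08772676363770246 0.1270118153917439
lintel [[ 0.5067 -0.1397  0.011 ]
 [ 0.5156 -0.2127  0.011 ]] 0.12085669401844279
botR [[ 0.5168 -0.2216  0.    ]]
door [[ 0.4242 -0.1352  0.034 ]
 [ 0.4973 -0.1348  0.034 ]] tape [[ 0.4402 -0.2939  0.018 ]]
SSD hull back edge [[ 0.511  -0.1334  0.043 ]
 [ 0.5223 -0.2172  0.043 ]]
proj mouth
```

Emit:
drive_tool --increments "0.5 0.08 1.5 0 0 0 0;0.5 0.08 1.5 0 0 0 0;0.5 0.08 1.5 0 0 0 0;0.5 0.08 1.5 0 0 0 0;0.5 0.08 1.5 0 0 0 0;0.5 0.08 1.5 0 0 0 0;0.5 0.08 1.5 0 0 0 0;0.5 0.08 1.5 0 0 0 0;0.5 0.08 1.5 0 0 0 0;0 0 0.6 0 0 0.027 0"

```text
time: 2.15
tool_pos: [0.4144, -0.2011, 0.0194]
orientation: [[0.991, 0.136, -0.002], [0.136, -0.991, 0.001], [-0.002, -0.001, -1.0]]
ft_force: [-0.0, 0.9, -0.1]
grip_width: 0.0003
gripper_force: 0.0
```

Emit:
drive_tool --increments "0 0 0.3 0 0 0 0;0 0 0.3 0 0 0 0;0 0 0.2 0 0 0 0;0 0 0.2 0 0 0 0;0 0 0.1 0 0 0 0;0 0 0.1 0 0 0 0;0 0 0.05 0 0 0 0;0 0 0.05 0 0 0 0;0 0 0 0 0 0 0;0 0 0 0 0 0 0"

```text
time: 3.15
tool_pos: [0.4149, -0.2013, 0.0077]
orientation: [[0.991, 0.137, 0.0], [0.137, -0.991, -0.0], [0.0, 0.0, -1.0]]
ft_force: [0.2, -0.2, 0.7]
grip_width: 0.0001
gripper_force: 0.0
```

Emit:
drive_tool --increments "0 0 0.05 0 0 0 0;0 0 0.05 0 0 0 0;0 0 0 0 0 0 0;0 0 0 0 0 0 0;0 0 0 0 0 0 0;0 0 0 0 0 0 0;0 0 0 0 0 0 0;0 0 0 0 0 0 0;0 0 0 0 0 0 0;0 0 0 0 0 0 0"

```text
time: 4.15
tool_pos: [0.4148, -0.2013, 0.0067]
orientation: [[0.991, 0.137, 0.0], [0.137, -0.991, -0.0], [0.0, 0.0, -1.0]]
ft_force: [0.6, -0.8, -0.1]
grip_width: 0.0002
gripper_force: 0.0
```

Emit:
drive_tool --increments "0 0 0.05 0 0 0 0;0 0 0 0 0 0 0;0 0 0.05 0 0 0 0;0 0 0 0 0 0 0;0 0 0 0 0 0 0;0 0 0 0 0 0 0;0 0 0 0 0 0 0;0 0 0 0 0 0 0;0 0 0 0 0 0 0;0 0 0 0 0 0 0"

```text
time: 5.15
tool_pos: [0.4148, -0.2013, 0.0057]
orientation: [[0.991, 0.137, -0.0], [0.137, -0.991, -0.0], [-0.0, 0.0, -1.0]]
ft_force: [0.2, -0.0, -0.0]
grip_width: 0.0
gripper_force: 0.0
```

Emit:
drive_tool --increments "0 0 0.05 0 0 0 0;0 0 0 0 0 0 0;0 0 0.05 0 0 0 0;0 0 0 0 0 0 0;0 0 0.03 0 0 0 0;0 0 0 0 0 0 0;0 0 0 0 0 0 0;0 0 0 0 0 0 0;0 0 0 0 0 0 0;0 0 0 0 0 0 0"

```text
time: 6.15
tool_pos: [0.4148, -0.2013, 0.0044]
orientation: [[0.991, 0.137, 0.0], [0.137, -0.991, -0.0], [0.0, 0.0, -1.0]]
ft_force: [0.1, -0.7, 0.3]
grip_width: 0.0
gripper_force: 0.0
```

Run:
```python
from h import *
st=env.observe(); print(st["tool_pos"],st["ft_force"],st["moment"])
b=snap("side","d1"); a=snap("scene","s1")
B=cv2.resize(b[170:290,170:310],(700,600),interpolation=cv2.INTER_CUBIC)
cv2.imwrite("pics/d1c.png",B)
```

```text
[ 0.41484933 -0.20125789  0.00441604] [ 0.0941135  -0.73137964  0.28915449] [ 0.02529509  0.03778316 -0.01636792]
```

View pics/d1c.png

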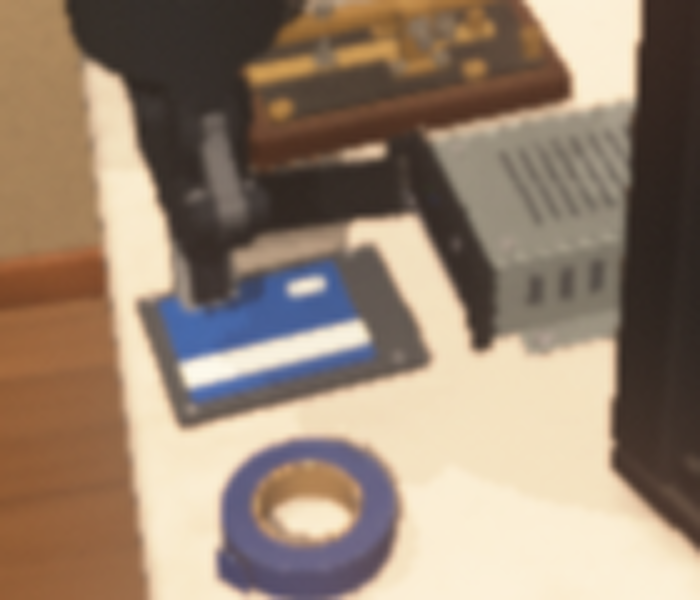

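The fingers stand just over the label (tip at about (210,300)) and the drive is unmoved at (139,300)–(430,360). Not yet touching, so I continue down.

Emit:
drive_tool --increments "0 0 0.05 0 0 0 0;0 0 0 0 0 0 0;0 0 0.05 0 0 0 0;0 0 0 0 0 0 0;0 0 0.05 0 0 0 0;0 0 0 0 0 0 0;0 0 0 0 0 0 0;0 0 0 0 0 0 0;0 0 0 0 0 0 0;0 0 0 0 0 0 0"

```text
time: 7.25
tool_pos: [0.4149, -0.2013, 0.0029]
orientation: [[0.991, 0.137, 0.0], [0.137, -0.991, -0.0], [0.0, 0.0, -1.0]]
ft_force: [0.8, 0.2, -0.1]
grip_width: -0.0002
gripper_force: 0.0
```

Emit:
drive_tool --increments "0 0 0.05 0 0 0 0;0 0 0 0 0 0 0;0 0 0.05 0 0 0 0;0 0 0 0 0 0 0;0 0 0.05 0 0 0 0;0 0 0 0 0 0 0;0 0 0 0 0 0 0;0 0 0 0 0 0 0;0 0 0 0 0 0 0;0 0 0 0 0 0 0"

```text
time: 8.25
tool_pos: [0.4148, -0.2013, 0.0014]
orientation: [[0.991, 0.137, 0.0], [0.137, -0.991, -0.0], [0.0, 0.0, -1.0]]
ft_force: [-0.3, -0.6, 0.6]
grip_width: -0.0
gripper_force: 0.0
```

Run:
```python
from h import *
st=env.observe(); print(st["tool_pos"],st["ft_force"],st["effort"])
b=snap("wrist","w1"); 
cv2.imwrite("pics/w1v.png",b[150:384,100:420].repeat(2,0).repeat(2,1))
```

```text
[ 0.4148372  -0.20129709  0.001418  ] [-0.34893606 -0.61583003  0.60238688] [ 1.58969648e-03 -3.58975947e+01 -1.45697603e+01  1.72432590e-05
  1.02435233e-04  1.24069339e-05]
```

View pics/w1v.png

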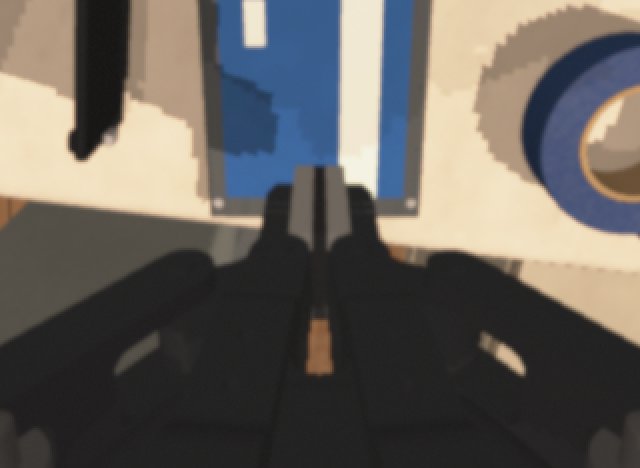

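The picture shows the shut fingers over the drive's rear third, tips at about (320,167), drive unmoved. No contact by force, so lower further.

Emit:
drive_tool --increments "0 0 0.05 0 0 0 0;0 0 0.05 0 0 0 0;0 0 0.05 0 0 0 0;0 0 0 0 0 0 0;0 0 0 0 0 0 0;0 0 0 0 0 0 0;0 0 0 0 0 0 0;0 0 0 0 0 0 0;0 0 0 0 0 0 0;0 0 0 0 0 0 0"

```text
time: 9.3
tool_pos: [0.4149, -0.2013, -0.0001]
orientation: [[0.991, 0.137, 0.0], [0.137, -0.991, -0.0], [0.0, 0.0, -1.0]]
ft_force: [0.1, 0.3, -0.8]
grip_width: -0.0002
gripper_force: 0.0
```

Emit:
drive_tool --increments "0 0 0.05 0 0 0 0;0 0 0.05 0 0 0 0;0 0 0.05 0 0 0 0;0 0 0 0 0 0 0;0 0 0 0 0 0 0;0 0 0 0 0 0 0;0 0 0 0 0 0 0;0 0 0 0 0 0 0;0 0 0 0 0 0 0;0 0 0 0 0 0 0"

```text
time: 10.3
tool_pos: [0.4148, -0.2013, -0.0016]
orientation: [[0.991, 0.137, 0.0], [0.137, -0.991, -0.0], [0.0, 0.0, -1.0]]
ft_force: [1.1, -0.2, -0.5]
grip_width: 0.0002
gripper_force: 0.0
```

Run:
```python
from h import *
d=cam("side");s=cam("scene")
for z in(-.006,0,.0044,.007,.012,.02): 
  q=proj(d,[[.4148,-.2013,z],[.4148+.011,-.2013+.0015-.0145,z],[.4148-.011,-.2013-.0015-.0145,z]]); print(z,((q-[170,170])*5).round(0).tolist())
# change between side now and d1 around tip
b=env.grab_frame("side");a=cv2.imread("pics/d1.png")
cv2.imwrite("pics/d2.png",b)
df=np.abs(b.astype(int)-a).sum(2); ys,xs=np.where(df[215:240,200:235]>60); print(list(zip(xs+200,ys+215))[-15:])
g=cv2.cvtColor(b,cv2.COLOR_BGR2HSV)
for r in range(222,242): print(r,''.join('#' if v<45 else ('b' if v<130 else '.') for v in g[r,195:235,2]))
```

```text
-0.006 [[210.0, 370.0], [242.0, 390.0], [186.0, 404.0]]
0 [[209.0, 359.0], [241.0, 379.0], [185.0, 393.0]]
0.0044 [[208.0, 351.0], [241.0, 371.0], [184.0, 385.0]]
0.007 [[207.0, 346.0], [240.0, 366.0], [184.0, 380.0]]
0.012 [[206.0, 337.0], [239.0, 357.0], [183.0, 371.0]]
0.02 [[205.0, 322.0], [238.0, 342.0], [181.0, 356.0]]
[(np.int64(217), np.int64(232)), (np.int64(218), np.int64(232)), (np.int64(206), np.int64(233)), (np.int64(207), np.int64(233)), (np.int64(208), np.int64(233)), (np.int64(209), np.int64(233)), (np.int64(210), np.int64(233)), (np.int64(211), np.int64(233)), (np.int64(212), np.int64(233)), (np.int64(213), np.int64(233)), (np.int64(214), np.int64(233)), (np.int64(215), np.int64(233)), (np.int64(216), np.int64(233)), (np.int64(207), np.int64(234)), (np.int64(208), np.int64(234))]
222 ..........bbbbbbbbbbbbb..........bbbbbbb
223 ...........bbbbbbbbbbb.......bbbbbbbbbbb
224 ............bbbbbbbbbb..bbbbbbbbbbbb....
225 ............bbbbbbbbbbbbbbbbbbbb........
226 .............bbbbbbbbbbbbbbb............
227 .............bbbbbbbbbbbbbbb............
228 .............bbbbbbbbbbbbbbb............
229 ........bbb..bbbbbbbbbbbbbb.............
230 ......b......bbbbbbbbbbbbbb.............
231 ...bbbb......bbbbbbbbbbbbb..............
232 ...bbbb.......bbbbbbbbbbb...............
233 ....bbbb......bbbbbbbbb.................
234 ....bbbb........b.......................
235 .....bbb................................
236 .....bbbb...............................
237 .....bbbb...............................
238 ......bbb...............................
239 ......bbbb..............................
240 ......bbbb..............................
241 .......bbbb.............................
```

Emit:
drive_tool --increments "0 0 0.15 0 0 0 0;0 0 0.15 0 0 0 0;0 0 0.15 0 0 0 0;0 0 0.15 0 0 0 0;0 0 0.1 0 0 0 0;0 0 0.1 0 0 0 0;0 0 0.1 0 0 0 0;0 0 0.1 0 0 0 0;0 0 0 0 0 0 0;0 0 0 0 0 0 0"

```text
time: 11.35
tool_pos: [0.4148, -0.2013, -0.0116]
orientation: [[0.991, 0.137, 0.0], [0.137, -0.991, -0.0], [-0.0, 0.0, -1.0]]
ft_force: [0.5, -0.2, 0.1]
grip_width: -0.0001
gripper_force: 0.0
```

Run:
```python
from h import *
b=env.grab_frame("side"); cv2.imwrite("pics/d3.png",b)
g=cv2.cvtColor(b,cv2.COLOR_BGR2HSV)
for r in range(228,248): print(r,''.join('#' if v<45 else ('b' if v<130 else '.') for v in g[r,195:235,2]))
d=cam("side")
for z in (.007,.012,.017,.022,.03): print(z,proj(d,[[.4148,-.2013-.010,z],[.4148,-.2013-.0145,z]]).round(1).tolist())
```

```text
228 ............bbbbbbbbbbbbbbbbbbbb........
229 ........bbb..bbbbbbbbbbbbbbb............
230 ......b...b..bbbbbbbbbbbbbb.............
231 ...bbbb...b..bbbbbbbbbbbbb..............
232 ...bbbb...b..bbbbbbbbbbbbb..............
233 ....bbbb.....bbbbbbbbbbbb...............
234 ....bbbb......bbbbbbbbbbb...............
235 .....bbb......bbbbbbbbbb................
236 .....bbbb.....bbbbbbbbb.................
237 .....bbbb.....bbbbbb....................
238 ......bbb......b........................
239 ......bbbb..............................
240 ......bbbb..............................
241 .......bbb..............................
242 .......bbbb.............................
243 .......bbb..............................
244 ........bb...........................bbb
245 ........bbb......................bbbbbbb
246 ........bbb..................bbbbbbbbbbb
247 .........bb...............bbbbbbbbbbbbbb
0.007 [[212.1, 242.9], [212.4, 244.6]]
0.012 [[211.9, 241.1], [212.2, 242.7]]
0.017 [[211.7, 239.2], [212.0, 240.8]]
0.022 [[211.6, 237.3], [211.9, 238.9]]
0.03 [[211.3, 234.2], [211.6, 235.9]]
```

Emit:
drive_tool --increments "0 0 0.2 0 0 0 0;0 0 0.2 0 0 0 0;0 0 0.2 0 0 0 0;0 0 0.2 0 0 0 0;0 0 0.1 0 0 0 0;0 0 0.1 0 0 0 0;0 0 0.05 0 0 0 0;0 0 0 0 0 0 0;0 0 0 0 0 0 0;0 0 0 0 0 0 0"

```text
time: 12.4
tool_pos: [0.4149, -0.2013, -0.022]
orientation: [[0.991, 0.137, 0.0], [0.137, -0.991, -0.0], [0.0, 0.0, -1.0]]
ft_force: [0.2, -0.5, 0.4]
grip_width: 0.0002
gripper_force: 0.0
```

Emit:
drive_tool --increments "0 0 0.05 0 0 0 0;0 0 0.05 0 0 0 0;0 0 0.05 0 0 0 0;0 0 0 0 0 0 0;0 0 0 0 0 0 0;0 0 0 0 0 0 0;0 0 0 0 0 0 0;0 0 0 0 0 0 0;0 0 0 0 0 0 0;0 0 0 0 0 0 0"

```text
time: 13.4
tool_pos: [0.4149, -0.2013, -0.0226]
orientation: [[0.991, 0.137, 0.001], [0.137, -0.991, -0.0], [0.0, 0.0, -1.0]]
ft_force: [-1.7, 0.6, 10.6]
grip_width: -0.0001
gripper_force: 5.3
```

Emit:
drive_tool --increments "0 -0.12 0 0 0 0 0;0 -0.12 0 0 0 0 0;0 -0.12 0 0 0 0 0;0 -0.12 0 0 0 0 0;0 -0.12 0 0 0 0 0;0 -0.12 0 0 0 0 0;0 -0.12 0 0 0 0 0;0 -0.12 0 0 0 0 0;0 -0.06 0 0 0 0 0;0 0 0 0 0 0 0"

```text
time: 14.4
tool_pos: [0.4151, -0.1923, -0.0226]
orientation: [[0.99, 0.138, 0.004], [0.138, -0.99, -0.002], [0.003, 0.003, -1.0]]
ft_force: [0.2, -2.1, 5.9]
grip_width: 0.0003
gripper_force: 3.2
```

```bash
cat > look.py <<'E'
from h import *
import sys,pickle
np.set_printoptions(precision=4,suppress=True)
st=env.observe(); a=env.grab_frame("wrist"); fn=sys.argv[1]; cv2.imwrite(f"pics/{fn}.png",a); pickle.dump(st,open(fn+".pkl","wb"))
w=cam("wrist",st); print(st["tool_pos"],st["ft_force"])
hsv=cv2.cvtColor(a,cv2.COLOR_BGR2HSV)
g=cv2.GaussianBlur(cv2.cvtColor(a,cv2.COLOR_BGR2GRAY),(3,3),0)
cv2.imwrite(f"pics/{fn}v.png",cv2.resize(a[0:300,130:430],(600,600),interpolation=cv2.INTER_CUBIC))
E
python3 look.py w2
```

```text
[ 0.4151 -0.1923 -0.0226] [ 0.1835 -2.063   5.8718]
```

View pics/w2v.png

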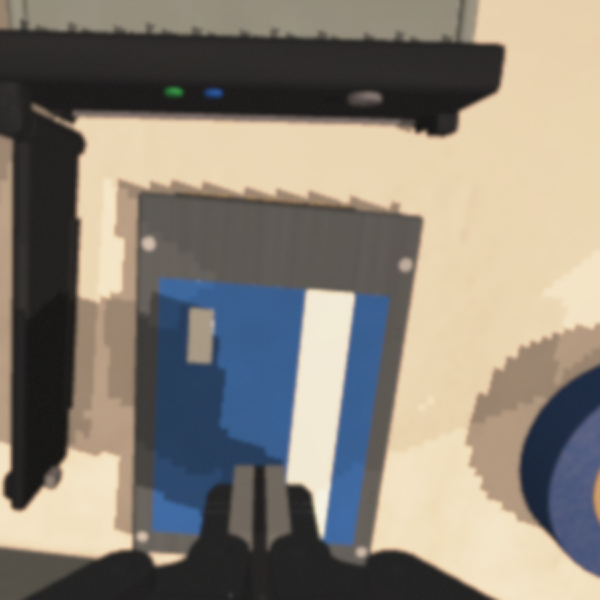

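The SSD corners are at (139,192),(422,217),(370,556),(135,548); lintel bottom edge (75,113)–(415,122); bezel bottom right (447,132). The drive has turned slightly clockwise.

Run:
```python
from h import *
import pickle
np.set_printoptions(precision=4,suppress=True)
st=pickle.load(open("w2.pkl","rb")); w=cam("wrist",st)
S=lambda p:(np.array(p)+.5)/2-.5+[130,0]
ang=lambda v:np.arctan2(v[1],v[0])
P=ray(w,S([[135,548],[139,192],[422,217],[370,556]]),.007)
print(P[:,:2],P.mean(0),np.linalg.norm(np.roll(P,-1,0)-P,axis=1),[ang(P[1]-P[0]),ang(P[2]-P[3]),ang(P[1]-P[2])-np.pi/2])
L=ray(w,S([[75,113],[415,122]]),.011);print("lintel",L,ang(L[0]-L[1])-np.pi/2,np.linalg.norm(L[0]-L[1]))
print("botR",ray(w,S([[447,132]]),0))
a=cv2.imread("pics/w2.png"); g=cv2.cvtColor(a,cv2.COLOR_BGR2GRAY)
# lintel edge by columns: last dark->bright going down within rows 45..75
pts=[]
for c in range(175,335,5):
    col=g[45:75,c].astype(int); i=np.argmax(np.diff(col)); pts.append([c,45+i+.5])
pts=np.array(pts); print(pts[:,1])
```

```text
[[ 0.3945 -0.1585]
 [ 0.4919 -0.1523]
 [ 0.4957 -0.2205]
 [ 0.4011 -0.2265]] [ 0.4458 -0.1895  0.007 ] [0.0977 0.0683 0.0947 0.0683] [np.float64(0.06392766970448648), np.float64(0.06323960206325248), np.float64(0.05470074338363973)]
lintel [[ 0.5066 -0.1377  0.011 ]
 [ 0.5153 -0.2133  0.011 ]] 0.1145904898424035 0.07610222208982646
botR [[ 0.5161 -0.2241  0.    ]]
[58.5 58.5 58.5 58.5 58.5 58.5 58.5 59.5 59.5 59.5 59.5 59.5 59.5 59.5
 59.5 60.5 60.5 60.5 60.5 60.5 60.5 60.5 61.5 61.5 61.5 61.5 61.5 61.5
 61.5 62.5 62.5 63.5]
```

Emit:
drive_tool --increments "0 0 -0.6 0 0 0 0;0 0 -0.6 0 0 0.015 0;1 0.04 0 0 0 0 0;1 0.04 0 0 0 0 0;1 0.04 0 0 0 0 0;1 0.04 0 0 0 0 0;1 0.04 0 0 0 0 0;0.8 0.04 0.3 0 0 0 0;0 0 0.4 0 0 0 0;0 0 0.3 0 0 0 0"

```text
time: 15.45
tool_pos: [0.4708, -0.1862, -0.0223]
orientation: [[0.992, 0.123, -0.001], [0.123, -0.992, 0.0], [-0.001, -0.001, -1.0]]
ft_force: [0.3, -0.4, -0.3]
grip_width: -0.0001
gripper_force: 0.0
```

Emit:
drive_tool --increments "0 0 0.1 0 0 0 0;0 0 0.1 0 0 0 0;0 0 0.05 0 0 0 0;0 0 0 0 0 0 0;0 0 0 0 0 0 0;0 0 0 0 0 0 0;0 0 0 0 0 0 0;0 0 0 0 0 0 0;0 0 0 0 0 0 0;0 0 0 0 0 0 0"

```text
time: 16.45
tool_pos: [0.4709, -0.1862, -0.0226]
orientation: [[0.993, 0.122, 0.0], [0.122, -0.993, 0.0], [0.0, -0.0, -1.0]]
ft_force: [-2.0, 2.4, 14.5]
grip_width: -0.0001
gripper_force: 7.5
```

Emit:
drive_tool --increments "0 -0.12 0 0 0 0 0;0 -0.12 0 0 0 0 0;0 -0.12 0 0 0 0 0;0 -0.12 0 0 0 0 0;0 -0.12 0 0 0 0 0;0 -0.12 0 0 0 0 0;0 -0.12 0 0 0 0 0;0 -0.12 0 0 0 0 0;0 -0.04 0 0 0 0 0;0 0 0 0 0 0 0"

```text
time: 17.45
tool_pos: [0.4717, -0.178, -0.0226]
orientation: [[0.992, 0.123, 0.004], [0.123, -0.992, -0.003], [0.004, 0.003, -1.0]]
ft_force: [0.7, -2.7, 8.9]
grip_width: 0.0
gripper_force: 4.9
```

```bash
cat > meas.py <<'E'
# label-based pose: blue+white label quad in the side view, and dark case outline, vs the start picture
from h import *
import sys
np.set_printoptions(precision=4,suppress=True)
def white(im,cm,x0,y0,x1,y1):
    h=cv2.cvtColor(im,cv2.COLOR_BGR2HSV); m=cv2.inRange(h,(100,110,40),(125,255,255))
    q=np.zeros_like(m); q[y0:y1,x0:x1]=m[y0:y1,x0:x1]
    return q
d=cam("side")
fn=sys.argv[1]; im=snap("side",fn)
st=env.observe(); print(st["tool_pos"],st["ft_force"])
for n in("d0",fn):
    a=cv2.imread(f"pics/{n}.png"); g=cv2.cvtColor(a,cv2.COLOR_BGR2HSV)
    # near (right) long edge of the case: lowest dark pixel per column above bright sill
    gr=cv2.GaussianBlur(cv2.cvtColor(a,cv2.COLOR_BGR2GRAY),(3,3),0).astype(float); pts=[]
    for c in range(215,250,2):
        col=gr[225:258,c]; i=np.argmax(np.diff(col)); 
        D=np.diff(col); k=(-.5*(D[i+1]-D[i-1])/(D[i+1]-2*D[i]+D[i-1])) if 0<i<len(D)-1 else 0
        pts.append([c,225+i+.5+k])
    P=ray(d,pts,0.0)[:,:2]; print(n); print(np.array(pts)[:,1].round(1)); 
    v=cv2.fitLine(P.astype(np.float32),cv2.DIST_HUBER,0,.01,.01).ravel(); v=v*np.sign(v[0]) if 0 else v
    print("edge yaw",np.arctan(v[1]/v[0]),"pt",v[2:],"bay y of pt", (v[2:]-[.5115,-.1757])@[-.1217,.9926])
E
python3 meas.py d4; python3 look.py w3
```

```text
[ 0.4717 -0.178  -0.0226] [ 0.6675 -2.2625  9.5689]
d0
[239.7 239.3 238.8 238.3 237.8 237.3 236.9 236.3 225.5 235.3 234.9 234.4
 233.9 233.6 246.1 245.6 245.1 244.6]
edge yaw -0.07230914 pt [ 0.4507 -0.1937] bay y of pt -0.010462433355813039
d4
[234.8 234.3 233.9 233.4 233.  232.5 245.2 231.6 231.2 243.7 243.3 229.7
 229.4 241.9 241.4 241.  240.5 240.2]
edge yaw -0.6369902 pt [ 0.4555 -0.1952] bay y of pt -0.012547052290802014
[ 0.4717 -0.178  -0.0226] [ 0.6675 -2.2625  9.5689]
```

```bash
cat > edge.py <<'E'
from h import *
import sys,pickle
np.set_printoptions(precision=4,suppress=True)
M=np.array([.5115,-.1757])
def redge(fn,r0,r1,c0=285,c1=375,yaw=.122,show=1):
    st=pickle.load(open(fn+".pkl","rb")); w=cam("wrist",st); a=cv2.imread(f"pics/{fn}.png")
    gr=cv2.GaussianBlur(cv2.cvtColor(a,cv2.COLOR_BGR2GRAY),(3,3),0).astype(float); pts=[]
    for r in range(r0,r1,4):
        D=np.diff(gr[r,c0:c1]); idx=np.where(D>14)[0]
        if len(idx)==0: continue
        i=idx[0]
        for j in idx:   # last cluster that ends a dark region (<110) 
            if gr[r,c0+j-2:c0+j+1].min()<105: i=j
        k=i-3+np.argmax(D[max(i-3,0):i+4]); pts.append([c0+k+.5,r])
    pts=np.array(pts)
    if show: print(pts[:,0],pts[:,1])
    P=ray(w,pts,.007)[:,:2]
    v=cv2.fitLine(P.astype(np.float32),cv2.DIST_HUBER,0,.0005,.01).ravel()
    if v[0]<0: v[:2]*=-1
    res=(P-v[2:])@np.array([-v[1],v[0]])
    y=np.arctan2(v[1],v[0]); ey=np.array([-np.sin(yaw),np.cos(yaw)]); ex=np.array([ey[1],-ey[0]])
    print(fn,"edge yaw",y,"res mm",(res*1e3).round(1))
    Q=v[2:]+.035*np.array([-v[1],v[0]])  # on centreline
    for bx in(-.12,-.07,-.02): # centreline bay y at bay x rel mouth
        t=(bx-(Q-M)@ex)/(v[:2]@ex); print("  rel mouth x",bx,"y mm",((Q+t*v[:2]-M)@ey*1e3).round(2))
if __name__=="__main__": redge(sys.argv[1],int(sys.argv[2]),int(sys.argv[3]))
E
python3 edge.py w2 115 270; python3 edge.py w3 190 330
python3 - <<'E'
from h import *
a=cv2.imread("pics/w3.png"); g=cv2.cvtColor(a,cv2.COLOR_BGR2GRAY)
for c in(210,240,310,320): print(c,g[100:230:3,c].tolist())
E
```

```text
[340.5 339.5 339.5 338.5 329.5 329.5 336.5 335.5 335.5 334.5 333.5 333.5
 332.5 331.5 331.5 330.5 330.5 329.5 328.5 328.5 327.5 326.5 326.5 325.5
 324.5 324.5 323.5 323.5 322.5 321.5 321.5 320.5 319.5 319.5 318.5 318.5
 317.5 316.5 315.5] [115. 119. 123. 127. 131. 135. 139. 143. 147. 151. 155. 159. 163. 167.
 171. 175. 179. 183. 187. 191. 195. 199. 203. 207. 211. 215. 219. 223.
 227. 231. 235. 239. 243. 247. 251. 255. 259. 263. 267.]
w2 edge yaw 0.057174325 res mm [-0.1  0.1 -0.2 -0.   4.1  3.8 -0.   0.2 -0.1  0.   0.2 -0.1  0.1  0.3
 -0.1  0.1 -0.2 -0.   0.2 -0.2  0.   0.2 -0.1  0.1  0.3 -0.1  0.1 -0.2
 -0.   0.2 -0.2  0.   0.2 -0.2  0.  -0.3 -0.1  0.1  0.3]
  rel mouth x -0.12 y mm -1.37
  rel mouth x -0.07 y mm -4.61
  rel mouth x -0.02 y mm -7.86
[319.5 326.5 327.5 327.5 326.5 326.5 318.5 318.5 325.5 324.5 324.5 324.5
 323.5 323.5 323.5 322.5 322.5 322.5 337.5 345.5 352.5 359.5 368.5 373.5
 339.5 339.5 343.5] [206. 210. 214. 218. 222. 226. 230. 234. 238. 242. 246. 250. 254. 258.
 262. 266. 270. 274. 278. 282. 286. 290. 294. 298. 318. 322. 326.]
w3 edge yaw 0.42602366 res mm [ -2.
[... 391 characters left out ...]
, 129, 38, 41, 42, 43, 41, 39, 114, 130, 61, 61, 58, 59, 59, 59, 61, 74]
240 [143, 143, 144, 142, 107, 92, 110, 143, 143, 144, 143, 143, 143, 143, 144, 144, 144, 145, 146, 146, 146, 146, 147, 148, 148, 147, 146, 129, 39, 41, 44, 44, 43, 43, 100, 117, 65, 67, 71, 64, 58, 58, 58, 58]
310 [143, 145, 145, 145, 120, 91, 98, 142, 144, 144, 144, 144, 144, 143, 144, 143, 144, 144, 144, 144, 145, 145, 146, 146, 147, 147, 147, 137, 46, 41, 45, 47, 48, 48, 82, 137, 83, 72, 91, 92, 92, 92, 93, 92]
320 [143, 146, 147, 146, 121, 91, 98, 143, 145, 145, 144, 144, 144, 143, 144, 144, 145, 145, 145, 145, 145, 144, 145, 145, 146, 147, 146, 106, 43, 41, 46, 47, 48, 48, 72, 165, 112, 69, 88, 89, 90, 89, 90, 128]
```

Run:
```python
from edge import *
redge("w3",238,276,show=0)
st=pickle.load(open("w3.pkl","rb")); w=cam("wrist",st)
print(ray(w,[[200,200.5],[320,202.5]],.011))
n=ray(w,[[210,205.5],[315,208]],.007); print("nose edge",n, np.arctan2(*(n[0]-n[1])[1::-1])-np.pi/2)
a=cv2.imread("pics/w3.png"); g=cv2.cvtColor(a,cv2.COLOR_BGR2GRAY)
print(g[240,165:225].tolist()); print(g[196:216,215].tolist(),g[196:216,315].tolist())
```

```text
w3 edge yaw 0.117703214 res mm [-0.2  0.2  0.  -0.2  0.2  0.  -0.2  0.2  0.  -0.2]
  rel mouth x -0.12 y mm 1.64
  rel mouth x -0.07 y mm 1.43
  rel mouth x -0.02 y mm 1.21
[[ 0.4978 -0.1435  0.011 ]
 [ 0.5044 -0.2054  0.011 ]]
nose edge [[ 0.4942 -0.1483  0.007 ]
 [ 0.4997 -0.2044  0.007 ]] 0.09715673494251864
[134, 89, 45, 30, 28, 29, 27, 27, 25, 23, 24, 24, 25, 24, 24, 26, 23, 24, 24, 24, 27, 29, 36, 67, 122, 178, 209, 217, 215, 199, 166, 144, 142, 148, 157, 156, 137, 101, 73, 69, 69, 69, 69, 69, 70, 69, 70, 70, 69, 70, 69, 70, 69, 70, 70, 68, 69, 68, 68, 68]
[43, 43, 42, 43, 49, 78, 114, 134, 138, 129, 105, 75, 59, 59, 60, 61, 60, 59, 59, 60] [48, 48, 48, 48, 48, 48, 60, 81, 105, 124, 128, 111, 83, 63, 61, 69, 80, 86, 89, 90]
```

Emit:
drive_tool --increments "0 0 -0.6 0 0 0 0;0 0 -0.6 0 0 0 0;-0.9 0.1 0 0 0 0 0;-0.9 0.1 0 0 0 0 0;-0.9 0.1 0 0 0 0 0;0 0 0.5 0 0 0 0;0 0 0.4 0 0 0 0;0 0 0.2 0 0 0 0;0 0 0.1 0 0 0 0;0 0 0 0 0 0 0"

```text
time: 18.55
tool_pos: [0.4434, -0.1828, -0.0226]
orientation: [[0.992, 0.123, -0.001], [0.123, -0.992, -0.0], [-0.001, 0.0, -1.0]]
ft_force: [-6.4, 0.2, 19.3]
grip_width: -0.0004
gripper_force: 10.0
```

Emit:
drive_tool --increments "0 0 0 0 0 0 0;0.2 0.04 0 0 0 0 0;0.3 0.04 0 0 0 0 0;0.3 0.04 0 0 0 0 0;0.3 0 0 0 0 0 0;0.3 0 0 0 0 0 0;0.3 0 0 0 0 0 0;0.3 0 0 0 0 0 0;0.3 0 0 0 0 0 0;0.2 0 0 0 0 0 0"

```text
time: 19.55
tool_pos: [0.4685, -0.1813, -0.0226]
orientation: [[0.992, 0.123, -0.001], [0.123, -0.992, -0.001], [-0.001, 0.001, -1.0]]
ft_force: [-5.5, -0.4, 19.6]
grip_width: 0.0002
gripper_force: 9.2
```

```bash
python3 look.py w4; python3 edge.py w4 150 300
```

```text
[ 0.4685 -0.1813 -0.0226] [-5.452  -0.3859 19.5808]
[359.5 355.5 355.5 358.5 354.5 360.5 364.5 370.5 371.5 370.5 370.5 369.5
 325.5 325.5 324.5 324.5 324.5 323.5 323.5 323.5 322.5 322.5 322.5 321.5
 321.5 321.5 320.5 320.5 320.5 319.5 319.5 319.5 337.5 344.5 351.5 358.5
 368.5 373.5] [150. 154. 158. 162. 166. 170. 174. 178. 182. 186. 190. 194. 198. 202.
 206. 210. 214. 218. 222. 226. 230. 234. 238. 242. 246. 250. 254. 258.
 262. 266. 270. 274. 278. 282. 286. 290. 294. 298.]
w4 edge yaw -0.10692566 res mm [  2.2   3.5   2.8   0.7   2.   -1.7  -4.4  -8.2  -9.4  -9.7 -10.4 -10.6
  11.3  10.6  10.5   9.8   9.1   9.    8.3   7.6   7.4   6.7   6.    5.8
   5.1   4.4   4.2   3.4   2.7   2.5   1.7   0.9 -10.1 -14.9 -19.8 -24.7
 -31.4 -35.2]
  rel mouth x -0.12 y mm 14.19
  rel mouth x -0.07 y mm 2.54
  rel mouth x -0.02 y mm -9.11
```

Run:
```python
from edge import *
redge("w4",202,276,show=0)
st=pickle.load(open("w4.pkl","rb")); w=cam("wrist",st)
# white rect + stripe reference on label: white pixel extents
a=cv2.imread("pics/w4.png"); h=cv2.cvtColor(a,cv2.COLOR_BGR2HSV); m=cv2.inRange(h,(98,110,40),(125,255,255)); m[:,345:]=0;m[:, :160]=0
r=np.where(m.sum(1)>255*40)[0]; print("blue rows",r.min(),r.max()); 
for c in(215,270,300): 
  q=np.where(m[:,c])[0]; print(c,q.min(),ray(w,[[c,q.min()]],.007))
st3=pickle.load(open("w3.pkl","rb")); w3=cam("wrist",st3); a=cv2.imread("pics/w3.png"); h=cv2.cvtColor(a,cv2.COLOR_BGR2HSV); m=cv2.inRange(h,(98,110,40),(125,255,255)); m[:,345:]=0
for c in(215,270,300): 
  q=np.where(m[:,c])[0]; print("w3",c,q.min(),ray(w3,[[c,q.min()]],.007))
```

```text
w4 edge yaw 0.11530791 res mm [-0.2  0.2  0.  -0.2  0.2  0.  -0.2  0.2  0.  -0.2  0.2  0.  -0.2  0.2
  0.  -0.2  0.2  0.  -0.2]
  rel mouth x -0.12 y mm 0.63
  rel mouth x -0.07 y mm 0.29
  rel mouth x -0.02 y mm -0.04
blue rows 196 244
215 195 [[ 0.4974 -0.1538  0.007 ]]
270 196 [[ 0.5005 -0.1827  0.007 ]]
300 200 [[ 0.5002 -0.1989  0.007 ]]
w3 215 244 [[ 0.4718 -0.1527  0.007 ]]Traceback (most recent call last):
  File "<stdin>", line 11, in <module>
    return umr_minimum(a, axis, None, out, keepdims, initial, where)
ValueError: zero-size array to reduction operation minimum which has no identity
```

Emit:
drive_tool --increments "0 0 -0.6 0 0 0 0;0 0 -0.6 0 0 0 0;-1 0 0 0 0 0 0;-1 0 0 0 0 0 0;-1.2 0 0 0 0 0 0;0 0 0.5 0 0 0 0;0 0 0.4 0 0 0 0;0 0 0.2 0 0 0 0;0 0 0.1 0 0 0 0;0 0 0 0 0 0 0"

```text
time: 20.6
tool_pos: [0.4365, -0.185, -0.0226]
orientation: [[0.992, 0.123, -0.001], [0.123, -0.992, -0.0], [-0.001, 0.0, -1.0]]
ft_force: [-6.0, 1.3, 20.5]
grip_width: -0.0001
gripper_force: 10.1
```

Emit:
drive_tool --increments "0.2 0 0 0 0 0 0;0.4 0 0 0 0 0 0;0.4 0 0 0 0 0 0;0.4 0 0 0 0 0 0;0.4 0 0 0 0 0 0;0.4 0 0 0 0 0 0;0.4 0 0 0 0 0 0;0.4 0 0 0 0 0 0;0.4 0 0 0 0 0 0;0 0 0 0 0 0 0"

```text
time: 21.6
tool_pos: [0.4715, -0.1811, -0.0226]
orientation: [[0.992, 0.123, 0.001], [0.123, -0.992, -0.001], [0.001, 0.001, -1.0]]
ft_force: [-4.6, 0.4, 16.6]
grip_width: 0.0002
gripper_force: 8.1
```

```bash
python3 look.py w5
python3 - <<'E'
from edge import *
redge("w5",202,276,show=1)
b=snap("side","d5"); a=snap("scene","s5")
A=cv2.resize(a[150:240,200:310],None,fx=4,fy=4,interpolation=cv2.INTER_CUBIC);B=cv2.resize(b[150:260,180:300],None,fx=4,fy=4,interpolation=cv2.INTER_CUBIC)
h=max(A.shape[0],B.shape[0]); f=lambda x:cv2.copyMakeBorder(x,0,h-x.shape[0],0,0,0)
V=np.hstack([f(A),f(B)]); V=cv2.resize(V,(800,int(V.shape[0]*800/V.shape[1]))); print(V.shape); cv2.imwrite("pics/v5.png",V)
E
```

```text
[ 0.4715 -0.1811 -0.0226] [-4.6105  0.3668 16.6486]
[325.5 324.5 324.5 323.5 323.5 323.5 322.5 322.5 322.5 321.5 321.5 321.5
 320.5 320.5 320.5 287.5 312.5 319.5 293.5] [202. 206. 210. 214. 218. 222. 226. 230. 234. 238. 242. 246. 250. 254.
 258. 262. 266. 270. 274.]
w5 edge yaw 0.109101474 res mm [-0.2  0.1 -0.1  0.3  0.1 -0.1  0.2  0.  -0.2  0.2  0.  -0.2  0.2 -0.
 -0.2 18.4  3.9 -0.3 14.6]
  rel mouth x -0.12 y mm 1.14
  rel mouth x -0.07 y mm 0.49
  rel mouth x -0.02 y mm -0.15
(382, 800, 3)
```

Emit:
drive_tool --increments "0.1 0 0 0 0 0 0;0.1 0 0 0 0 0 0;0.1 0 0 0 0 0 0;0.1 0 0 0 0 0 0;0.1 0 0 0 0 0 0;0 0 0 0 0 0 0;0 0 0 0 0 0 0;0 0 0 0 0 0 0;0 0 0 0 0 0 0;0 0 0 0 0 0 0"

```text
time: 22.75
tool_pos: [0.4757, -0.1805, -0.0226]
orientation: [[0.992, 0.123, 0.0], [0.123, -0.992, -0.001], [0.0, 0.001, -1.0]]
ft_force: [-4.6, -0.5, 17.0]
grip_width: 0.0001
gripper_force: 8.5
```

Emit:
drive_tool --increments "0.1 0 0 0 0 0 0;0.1 0 0 0 0 0 0;0.1 0 0 0 0 0 0;0.1 0 0 0 0 0 0;0.1 0 0 0 0 0 0;0 0 0 0 0 0 0;0 0 0 0 0 0 0;0 0 0 0 0 0 0;0 0 0 0 0 0 0;0 0 0 0 0 0 0"

```text
time: 23.75
tool_pos: [0.4807, -0.1799, -0.0226]
orientation: [[0.992, 0.123, 0.0], [0.123, -0.992, -0.001], [0.0, 0.001, -1.0]]
ft_force: [-5.1, -1.0, 16.8]
grip_width: -0.0002
gripper_force: 8.4
```

Emit:
drive_tool --increments "0.2 0 0 0 0 0 0;0.2 0 0 0 0 0 0;0.2 0 0 0 0 0 0;0.2 0 0 0 0 0 0;0.2 0 0 0 0 0 0;0.2 0 0 0 0 0 0;0.2 0 0 0 0 0 0;0 0 0 0 0 0 0;0 0 0 0 0 0 0;0 0 0 0 0 0 0"

```text
time: 24.75
tool_pos: [0.4949, -0.1782, -0.0226]
orientation: [[0.992, 0.123, 0.001], [0.123, -0.992, -0.001], [0.001, 0.001, -1.0]]
ft_force: [-4.0, -0.4, 15.3]
grip_width: 0.0002
gripper_force: 7.8
```

```bash
python3 look.py w6
python3 - <<'E'
from edge import *
st=pickle.load(open("w6.pkl","rb")); w=cam("wrist",st); a=cv2.imread("pics/w6.png"); g=cv2.cvtColor(a,cv2.COLOR_BGR2GRAY)
print(proj(w,[[M[0]-.03,M[1]-.0037,.007],[M[0],M[1],.043],[M[0]-.05,M[1]-.006+.03,.007],[M[0]-.05,M[1]-.006-.03,.007]]).round(0))
for r in range(200,310,3): print(r,''.join('#' if v<50 else ('+' if v<85 else ('-' if v<115 else '.')) for v in g[r,180:345:2]))
E
```

```text
[ 0.4949 -0.1782 -0.0226] [-3.9811 -0.3618 15.3036]
[[259. 270.]
 [259. 255.]
 [209. 294.]
 [308. 305.]]
200 ---------------..........................-------...................................
203 ------------------.......................------------..............................
206 ------------------.......................-----------------.........................
209 ----------------------......--....----...-------------------.......................
212 ------------------------------------------------------------.......................
215 -----------------------------------------------------------........................
218 -----------------------------------------------------------........................
221 -----------------------------------------------------------........................
224 -----------------------------------------------------------........................
227 -------------------------------------------------------------......................
230 -------------------------------------------------------------......................
233 -----------------------
[... 1560 characters left out ...]
 ###################################################################################
290 ###################################################################################
293 ###################################################################################
296 ###################################################################################
299 ###################################################################################
302 ###################################################################################
305 ###################################################################################
308 ######################################----+########################################
```

Run:
```python
from edge import *
st=pickle.load(open("w6.pkl","rb")); w=cam("wrist",st); a=cv2.imread("pics/w6.png"); g=cv2.cvtColor(a,cv2.COLOR_BGR2GRAY)
ex=np.array([np.cos(.122),np.sin(.122)])
for c in (300,304,308): 
  print(c,g[252:280,c].tolist())
for p in([304,270.5],[308,270.5],[316,272]): print((ray(w,[p],.007)[0,:2]-M)@ex)
print((st["tool_pos"][:2]-M)@ex)
```

```text
300 [32, 48, 73, 91, 98, 100, 100, 100, 100, 101, 102, 100, 100, 99, 100, 100, 100, 100, 100, 107, 148, 202, 225, 229, 230, 229, 224, 201]
304 [29, 41, 64, 84, 95, 100, 100, 100, 100, 101, 100, 100, 99, 99, 99, 99, 99, 99, 99, 107, 148, 202, 225, 229, 230, 230, 229, 226]
308 [32, 47, 74, 97, 105, 103, 101, 101, 101, 102, 101, 99, 98, 98, 98, 98, 98, 98, 98, 105, 148, 202, 225, 229, 230, 229, 230, 229]
-0.030423214806894514
-0.03042002234124154
-0.03140577069795412
-0.01681541905601084
```

Emit:
drive_tool --increments "0 0 -0.6 0 0 0 0;0 0 -0.6 0 0 0 0;-1.2 0 0 0 0 0 0;-1.2 0 0 0 0 0 0;-1.1 0 0 0 0 0 0;0 0 0.5 0 0 0 0;0 0 0.5 0 0 0 0;0 0 0.3 0 0 0 0;0 0 0.05 0 0 0 0;0 0 0 0 0 0 0"

```text
time: 25.8
tool_pos: [0.4599, -0.182, -0.0259]
orientation: [[0.992, 0.123, -0.0], [0.123, -0.992, 0.0], [-0.0, -0.0, -1.0]]
ft_force: [0.6, 0.6, 0.2]
grip_width: -0.0001
gripper_force: 0.0
```

Emit:
drive_tool --increments "0.2 0 0 0 0 0 0;0.2 0 0 0 0 0 0;0.2 0 0 0 0 0 0;0.2 0 0 0 0 0 0;0.2 0 0 0 0 0 0;0.2 0 0 0 0 0 0;0.2 0 0 0 0 0 0;0.2 0 0 0 0 0 0;0.2 0 0 0 0 0 0;0 0 0 0 0 0 0"

```text
time: 26.8
tool_pos: [0.478, -0.1799, -0.0256]
orientation: [[0.992, 0.123, 0.0], [0.123, -0.992, -0.0], [0.0, 0.0, -1.0]]
ft_force: [-0.2, -0.3, -0.6]
grip_width: 0.0003
gripper_force: 0.0
```

```bash
python3 look.py w7
cat > rear.py <<'E'
from edge import *
fn=sys.argv[1]
st=pickle.load(open(fn+".pkl","rb")); w=cam("wrist",st); a=cv2.imread(f"pics/{fn}.png"); g=cv2.GaussianBlur(cv2.cvtColor(a,cv2.COLOR_BGR2GRAY),(3,3),0)
ex=np.array([np.cos(.122),np.sin(.122)])
print("tcp",(st["tool_pos"][:2]-M)@ex)
for c in (205,212,300,306,312): 
  print(c,g[215:300:2,c].tolist()); D=np.diff(g[215:300,c].astype(int)); k=np.argmax(D)+215.5; print("  max rise row",k,(ray(w,[[c,k]],.007)[0,:2]-M)@ex)
E
python3 rear.py w7
```

```text
[ 0.478  -0.1799 -0.0256] [-0.2395 -0.335  -0.5823]
tcp -0.033800025448469294
205 [29, 31, 48, 66, 66, 61, 62, 75, 131, 162, 163, 165, 179, 193, 216, 229, 230, 230, 230, 230, 230, 230, 230, 230, 229, 229, 229, 229, 229, 228, 224, 186, 116, 73, 47, 35, 32, 31, 31, 31, 32, 34, 36]
  max rise row 230.5 -0.02092078457046069
212 [29, 30, 46, 59, 61, 60, 60, 72, 128, 158, 160, 160, 160, 160, 173, 213, 228, 228, 229, 229, 229, 229, 229, 228, 228, 228, 228, 228, 228, 227, 227, 226, 224, 178, 77, 37, 36, 36, 36, 36, 35, 34, 36]
  max rise row 230.5 -0.0209156519436228
300 [28, 29, 52, 85, 92, 92, 92, 99, 165, 223, 230, 230, 230, 230, 229, 229, 229, 230, 230, 230, 230, 230, 230, 230, 230, 230, 230, 230, 230, 229, 229, 227, 192, 90, 39, 36, 36, 36, 36, 36, 35, 34, 35]
  max rise row 230.5 -0.020851135508394736
306 [32, 29, 48, 80, 91, 91, 91, 99, 165, 223, 229, 229, 230, 230, 229, 230, 229, 230, 230, 230, 230, 230, 230, 230, 230, 230, 229, 229, 229, 229, 229, 230, 226, 173, 70, 37, 36, 36, 36, 36, 35, 35, 35]
  max rise row 230.5 -0.02084673720128942
312 [45, 46, 66, 99, 96, 91, 91, 99, 164, 223, 229, 229, 229, 229, 230, 230, 230, 230, 230, 230, 230, 230, 230, 230, 230, 230, 230, 230, 230, 230, 229, 221, 196, 157, 82, 38, 34, 34, 34, 35, 35, 36, 36]
  max rise row 230.5 -0.02084233896320721
```

Emit:
drive_tool --increments "0.2 0 0 0 0 0 0;0.2 0 0 0 0 0 0;0.2 0 0 0 0 0 0;0.2 0 0 0 0 0 0;0.2 0 0 0 0 0 0;0.2 0 0 0 0 0 0;0.2 0 0 0 0 0 0;0.1 0 0 0 0 0 0;0 0 0 0 0 0 0;0 0 0 0 0 0 0"

```text
time: 27.85
tool_pos: [0.4925, -0.178, -0.0256]
orientation: [[0.992, 0.123, 0.0], [0.123, -0.992, -0.0], [0.0, 0.0, -1.0]]
ft_force: [-0.3, 0.6, -0.3]
grip_width: 0.0002
gripper_force: 0.0
```

Emit:
drive_tool --increments "0.05 0 0 0 0 0 0;0.05 0 0 0 0 0 0;0.05 0 0 0 0 0 0;0 0 0 0 0 0 0;0 0 0 0 0 0 0;0 0 0 0 0 0 0;0 0 0 0 0 0 0;0 0 0 0 0 0 0;0 0 0 0 0 0 0;0 0 0 0 0 0 0"

```text
time: 28.85
tool_pos: [0.4939, -0.1778, -0.0256]
orientation: [[0.992, 0.122, 0.0], [0.122, -0.992, -0.0], [0.0, 0.0, -1.0]]
ft_force: [0.2, -0.4, 0.4]
grip_width: 0.0002
gripper_force: 0.0
```

```bash
python3 look.py w8; python3 rear.py w8
```

```text
[ 0.4939 -0.1778 -0.0256] [ 0.1819 -0.3647  0.3532]
tcp -0.01769663766363593
205 [93, 92, 92, 92, 92, 91, 91, 91, 91, 91, 80, 45, 32, 32, 30, 29, 29, 29, 29, 58, 168, 226, 231, 231, 231, 230, 229, 229, 229, 229, 225, 187, 117, 74, 47, 35, 32, 31, 31, 31, 32, 34, 36]
  max rise row 254.5 -0.019324333151458473
212 [93, 92, 92, 92, 92, 91, 91, 91, 91, 90, 79, 45, 32, 32, 30, 29, 29, 29, 29, 58, 166, 224, 228, 228, 228, 228, 228, 228, 228, 228, 229, 229, 226, 181, 78, 38, 36, 36, 36, 36, 35, 34, 35]
  max rise row 254.5 -0.019319229818280846
300 [90, 89, 90, 90, 90, 90, 90, 91, 90, 90, 85, 57, 33, 32, 30, 30, 29, 29, 28, 37, 129, 219, 230, 230, 230, 229, 229, 229, 229, 230, 230, 228, 192, 90, 39, 36, 36, 36, 36, 36, 35, 34, 35]
  max rise row 254.5 -0.019255086208829056
306 [118, 118, 129, 132, 134, 140, 142, 143, 141, 116, 87, 57, 33, 32, 31, 30, 30, 29, 29, 31, 87, 190, 227, 229, 229, 230, 229, 229, 229, 229, 230, 230, 226, 174, 70, 37, 36, 36, 36, 35, 35, 34, 35]
  max rise row 255.5 -0.019873749629054152
312 [144, 144, 144, 144, 144, 145, 145, 146, 146, 140, 110, 62, 33, 31, 30, 29, 29, 29, 29, 30, 64, 156, 222, 229, 229, 229, 229, 230, 230, 230, 229, 221, 196, 158, 83, 38, 34, 34, 34, 34, 36, 36, 36]
  max rise row 256.5 -0.020493867621512035
```

Emit:
drive_tool --increments "0.05 0 0 0 0 0 0;0.05 0 0 0 0 0 0;0.05 0 0 0 0 0 0;0.05 0 0 0 0 0 0;0.05 0 0 0 0 0 0;0.05 0 0 0 0 0 0;0 0 0 0 0 0 0;0 0 0 0 0 0 0;0 0 0 0 0 0 0;0 0 0 0 0 0 0"

```text
time: 29.9
tool_pos: [0.4969, -0.1775, -0.0256]
orientation: [[0.992, 0.122, 0.0], [0.122, -0.992, -0.0], [0.0, 0.0, -1.0]]
ft_force: [-0.4, 0.3, -0.6]
grip_width: 0.0
gripper_force: 0.0
```

Emit:
drive_tool --increments "0.05 0 0 0 0 0 0;0.05 0 0 0 0 0 0;0.05 0 0 0 0 0 0;0.05 0 0 0 0 0 0;0 0 0 0 0 0 0;0 0 0 0 0 0 0;0 0 0 0 0 0 0;0 0 0 0 0 0 0;0 0 0 0 0 0 0;0 0 0 0 0 0 0"

```text
time: 30.9
tool_pos: [0.4981, -0.177, -0.0257]
orientation: [[0.992, 0.122, -0.001], [0.122, -0.992, 0.0], [-0.001, -0.001, -1.0]]
ft_force: [-5.5, -0.4, 1.7]
grip_width: -0.0
gripper_force: 1.8
```

Emit:
drive_tool --increments "0.05 0 0 0 0 0 0;0.05 0 0 0 0 0 0;0.05 0 0 0 0 0 0;0 0 0 0 0 0 0;0 0 0 0 0 0 0;0 0 0 0 0 0 0;0 0 0 0 0 0 0;0 0 0 0 0 0 0;0 0 0 0 0 0 0;0 0 0 0 0 0 0"

```text
time: 31.9
tool_pos: [0.4981, -0.1769, -0.0258]
orientation: [[0.992, 0.123, -0.004], [0.123, -0.992, 0.001], [-0.004, -0.001, -1.0]]
ft_force: [-8.7, -0.6, 4.4]
grip_width: 0.0001
gripper_force: 2.3
```

Emit:
drive_tool --increments "-0.7 0 0 0 0 0 0;-1 0 0 0 0 0 0;-1 0 -1 0 0 0 0;-1 0 -2 0 0 0 0;-1 0 -2 0 0 0 0;-1 0 -2 0 0 0 0;0 0 0 0 0 0 0;0 0 0 0 0 0 0;0 0 0 0 0 0 0;0 0 0 0 0 0 0"

```text
time: 32.9
tool_pos: [0.4436, -0.1838, 0.0437]
orientation: [[0.992, 0.123, -0.001], [0.123, -0.992, 0.0], [-0.001, -0.001, -1.0]]
ft_force: [0.5, 0.1, -0.5]
grip_width: 0.0
gripper_force: 0.0
```

```bash
python3 look.py w9
python3 - <<'E'
from edge import *
st=pickle.load(open("w9.pkl","rb")); w=cam("wrist",st); a=cv2.imread("pics/w9.png"); g=cv2.cvtColor(a,cv2.COLOR_BGR2GRAY)
ex=np.array([np.cos(.122),np.sin(.122)]); ey=np.array([-ex[1],ex[0]])
print("tcp",(st["tool_pos"][:2]-M)@ex,(st["tool_pos"][:2]-M)@ey)
q=lambda x,y,z:np.r_[M+x*ex+y*ey,z]
pp=proj(w,[q(-.0015,-.03,.007),q(-.0015,.03,.007),q(0,-.045,.043),q(0,.045,.043),q(-.0867,.0529,.034),q(0,0,.011)]); print(pp.round(1))
for c in(230,260,290): 
    r=int(pp[0,1]); print(c,r-25,g[r-25:r+20,c].tolist())
V=a[max(0,r-110):r+130,130:400]; cv2.imwrite("pics/w9v.png",cv2.resize(V,None,fx=2.2,fy=2.2,interpolation=cv2.INTER_CUBIC)); print(r)
E
```

```text
[ 0.4436 -0.1838  0.0437] [ 0.5485  0.1473 -0.4795]
tcp -0.06833263980986728 0.00024333998377744186
[[302.1 120.8]
 [218.3 120.7]
 [336.2 121.4]
 [184.4 121.2]
 [186.  245.5]
 [260.2 118.9]]
230 95 [139, 140, 139, 139, 138, 138, 138, 138, 138, 137, 136, 128, 105, 72, 49, 41, 42, 43, 42, 42, 42, 41, 41, 40, 42, 64, 120, 176, 203, 210, 211, 211, 211, 211, 211, 211, 211, 211, 211, 211, 211, 211, 212, 211, 210]
260 95 [138, 138, 138, 138, 138, 138, 138, 137, 137, 136, 128, 111, 88, 66, 46, 41, 42, 43, 43, 42, 42, 42, 43, 42, 42, 58, 114, 174, 202, 210, 211, 211, 211, 211, 211, 211, 211, 210, 211, 211, 211, 212, 212, 211, 211]
290 95 [137, 137, 137, 138, 138, 139, 138, 139, 138, 138, 138, 136, 124, 96, 61, 43, 42, 42, 43, 42, 43, 44, 42, 43, 43, 49, 84, 133, 175, 199, 208, 210, 211, 211, 210, 211, 211, 211, 211, 211, 211, 211, 211, 211, 211]
120
```

Emit:
drive_tool --increments "-0.15 -1.8 0 0 0 0 0;-0.15 -1.8 0 0 0 0 0;-0.15 -1.8 0 0 0 0 0;-0.15 -1.8 0 0 0 0 0;0 0 0 0 0 0 0;0 0 1.2 0 0 0 0;0 0 1.2 0 0 0 0;0 0 1.2 0 0 0 0;0 0 1.2 0 0 0 0;0 0 0 0 0 0 0"

```text
time: 33.95
tool_pos: [0.4282, -0.1135, -0.005]
orientation: [[0.992, 0.122, -0.003], [0.122, -0.992, 0.001], [-0.003, -0.001, -1.0]]
ft_force: [0.1, 0.3, 0.4]
grip_width: -0.0001
gripper_force: 0.0
```

Run:
```python
from edge import *
st=env.observe(); ex=np.array([np.cos(.122),np.sin(.122)]); ey=np.array([-ex[1],ex[0]])
p=np.array([(st["tool_pos"][:2]-M)@ex,(st["tool_pos"][:2]-M)@ey]); print(p*1e3,st["tool_pos"],st["ft_force"])
H=np.array([-.0055,.0415]); prev=p
for a in np.r_[np.linspace(1.7,0,18)]:
    s,c=np.sin(a),np.cos(a); P=H+.062*np.array([-s,-c])+(.001+.012*abs(c)+.0145*abs(s))*np.array([-c,s])
    d=(P-prev)*100; print(round(a,2),(P*1e3).round(1),"dx %.2f dy %.2f"%(d[0],-d[1])); prev=P
```

```text
[-75.1261  71.8347] [ 0.4282 -0.1135 -0.005 ] [0.1032 0.3291 0.4493]
1.7 [-64.8  66.3] dx 1.03 dy 0.56
1.6 [-67.   59.1] dx -0.22 dy 0.71
1.5 [-68.5  53.4] dx -0.15 dy 0.58
1.4 [-69.5  48. ] dx -0.10 dy 0.53
1.3 [-70.1  42.4] dx -0.06 dy 0.56
1.2 [-70.1  36.6] dx -0.00 dy 0.58
1.1 [-69.5  30.6] dx 0.06 dy 0.60
1.0 [-68.3  24.6] dx 0.12 dy 0.61
0.9 [-66.4  18.5] dx 0.19 dy 0.61
0.8 [-63.7  12.5] dx 0.26 dy 0.60
0.7 [-60.4   6.7] dx 0.34 dy 0.58
0.6 [-56.3   1.1] dx 0.41 dy 0.55
0.5 [-51.4  -4. ] dx 0.48 dy 0.52
0.4 [-45.9  -8.7] dx 0.55 dy 0.47
0.3 [-39.8 -12.8] dx 0.61 dy 0.41
0.2 [-33.1 -16.2] dx 0.67 dy 0.34
0.1 [-26.  -18.8] dx 0.71 dy 0.26
0.0 [-18.5 -20.5] dx 0.75 dy 0.17
```

Emit:
drive_tool --increments "1 0.5 0 0 0 0 0;-0.2 0.7 0 0 0 0 0;-0.15 0.6 0 0 0 0 0;-0.1 0.55 0 0 0 0 0;-0.05 0.55 0 0 0 0 0;0 0.6 0 0 0 0 0;0.05 0.6 0 0 0 0 0;0.1 0.6 0 0 0 0 0;0.2 0.6 0 0 0 0 0;0.25 0.6 0 0 0 0 0"

```text
time: 34.95
tool_pos: [0.4473, -0.171, -0.0036]
orientation: [[0.992, 0.122, -0.0], [0.122, -0.992, -0.0], [-0.0, 0.0, -1.0]]
ft_force: [-0.4, -0.0, 0.4]
grip_width: -0.0001
gripper_force: 0.1
```

Emit:
drive_tool --increments "0.35 0.6 0 0 0 0 0;0.4 0.55 0 0 0 0 0;0.5 0.5 0 0 0 0 0;0.55 0.45 0 0 0 0 0;0.6 0.4 0 0 0 0 0;0.65 0.35 0 0 0 0 0;0.7 0.25 0 0 0 0 0;0.4 0.1 0 0 0 0 0;0 0 0 0 0 0 0;0 0 0 0 0 0 0"

```text
time: 35.95
tool_pos: [0.4922, -0.197, -0.0037]
orientation: [[0.992, 0.123, -0.0], [0.123, -0.992, 0.0], [-0.0, -0.0, -1.0]]
ft_force: [0.3, -0.5, -0.1]
grip_width: 0.0001
gripper_force: 0.0
```

Emit:
drive_tool --increments "0.05 0 0 0 0 0 0;0.05 0 0 0 0 0 0;0.05 0 0 0 0 0 0;0.05 0 0 0 0 0 0;0.05 0 0 0 0 0 0;0.05 0 0 0 0 0 0;0 0 0 0 0 0 0;0 0 0 0 0 0 0;0 0 0 0 0 0 0;0 0 0 0 0 0 0"

```text
time: 36.95
tool_pos: [0.4941, -0.1969, -0.0036]
orientation: [[0.992, 0.123, -0.002], [0.123, -0.992, 0.0], [-0.002, -0.0, -1.0]]
ft_force: [-4.3, -1.5, 3.7]
grip_width: -0.0003
gripper_force: 2.5
```

```bash
python3 look.py w10
python3 - <<'E'
from edge import *
b=snap("side","d6"); a=snap("scene","s6"); w=cv2.imread("pics/w10.png")
f=lambda x:cv2.resize(x,(400,300),interpolation=cv2.INTER_CUBIC)
V=np.vstack([np.hstack([f(a[160:235,210:310]),f(b[170:245,200:300])]),np.hstack([f(w[100:310,120:400]),f(w)])]); cv2.imwrite("pics/v6.png",V)
E
```

```text
[ 0.4941 -0.1969 -0.0036] [-4.2772 -1.5288  3.7382]
```

Emit:
drive_tool --increments "0.05 0 0 0 0 0 0;0.05 0 0 0 0 0 0;0.05 0 0 0 0 0 0;0.05 0 0 0 0 0 0;0 0 0 0 0 0 0;0 0 0 0 0 0 0;0 0 0 0 0 0 0;0 0 0 0 0 0 0;0 0 0 0 0 0 0;0 0 0 0 0 0 0"

```text
time: 38.1
tool_pos: [0.4942, -0.1968, -0.0037]
orientation: [[0.992, 0.123, -0.006], [0.123, -0.992, 0.0], [-0.006, -0.001, -1.0]]
ft_force: [-8.8, -3.9, 6.0]
grip_width: -0.0002
gripper_force: 4.8
```

Emit:
drive_tool --increments "-0.5 0 0 0 0 0 0;-1 0 0 0 0 0 0;-1.5 0 0 0 0 0 0;-1.5 0 -1.5 0 0 0 0;-1.5 0 -2 0 0 0 0;0 0 -2 0 0 0 0;0 0 -2 0 0 0 0;0 0 -2 0 0 0 0;0 0 0 0 0 0 0;0 0 0 0 0 0 0"

```text
time: 39.1
tool_pos: [0.4376, -0.2037, 0.0913]
orientation: [[0.992, 0.122, 0.001], [0.122, -0.992, -0.0], [0.001, 0.0, -1.0]]
ft_force: [-1.3, -0.6, 0.2]
grip_width: -0.0001
gripper_force: 0.0
```

```bash
python3 look.py w11
python3 - <<'E'
from edge import *
b=snap("side","d6"); a=snap("scene","s6"); w=cv2.imread("pics/w11.png")
f=lambda x:cv2.resize(x,(400,300),interpolation=cv2.INTER_CUBIC)
V=np.vstack([np.hstack([f(a[160:235,210:310]),f(b[170:245,200:300])]),np.hstack([f(w[0:150,150:350]),f(w)])]); cv2.imwrite("pics/v6.png",V)
E
```

```text
[ 0.4376 -0.2037  0.0913] [-1.2599 -0.561   0.2071]
```

View pics/v6.png

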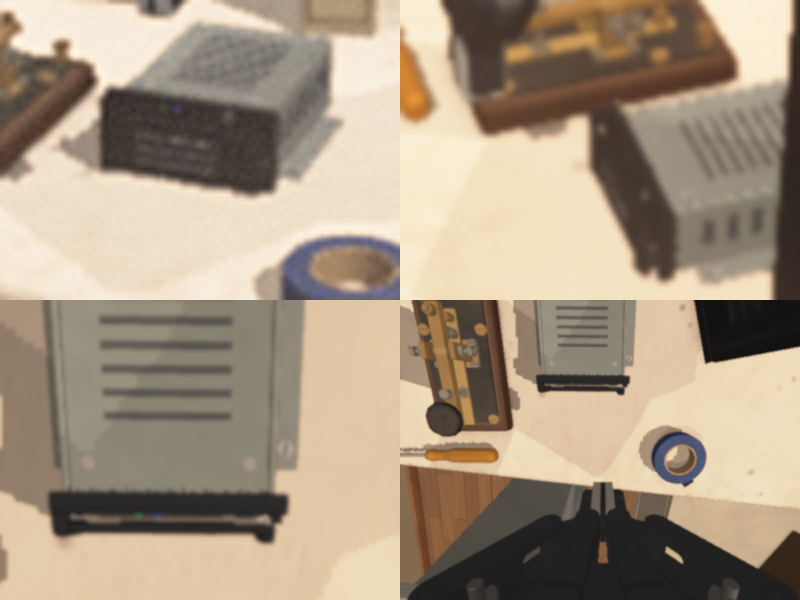

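The door lies flat against the bezel: parallel strip at (50–285, 495–540) in the lower left panel, and flush in the scene panel. The drive is inside, and the tape (678,457) and screwdriver (462,455) look undisturbed. Handing in.

```bash
python3 -c "
from bench import env
print(env.finish_job())"
```

```text
the job is handed in; nothing more can be done
None
```

I slid the SSD flat along the sill into the bay until it met the back stop, swung the door shut over it, and left the tape roll and screwdriver untouched; the job is handed in at about 39 s, with no verdict returned.

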